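# Set the combination square to the line scribed on a drawer front

## Robot

A 6-joint arm with a two-finger parallel gripper is mounted at the origin on a cart in front of the work surface, level with it; the furniture and walls round the work are solid. World frame = base frame: x ahead of the robot, y to its left, z up, the work surface at z = 0. Lengths are in m, angles in rad, forces in N, time in s.
With the tool pointing down it reaches from about 0.25 to 0.775 m from the base axis. Payload 4 kg.
Tool frame: the origin (TCP) lies at the centre of the arm's flange, where the gripper is bolted on; the fingertips stand 199 mm ahead of it and the grasp point (between the pads) lies 180 mm ahead of it (robot.tcp_to_tips is the distance from the TCP to the fingertips, in m); z points along the fingers, y is the line along which they close (so a half turn about z gives the same grasp; the last joint's range is limited). The gripper opens to 94 mm and grips with 3 to 60 N. Pads are 16 mm wide; open, the fingers measure 119 mm over their backs; the gripper's body (75 mm by 177 mm) begins 78 mm behind the grasp point.
Start: joints at [-0.884, 0.087, 1.371, -0, 1.684, -0.103], TCP at [0.391, -0.387, 0.405] pointing down, gripper open.
Joint ranges: [-3.1, 3.1], [-0.76, 2.03], [0.27, 2.55], [-1.08, 4.22], [0.17, 2.65], [-2.57, 2.57]. Speed limits (rad/s): [2.79, 2.79, 3.14, 3.14, 3.14, 3.14].

## Interface

Orientations are given as [roll, pitch, yaw] about the fixed x, y, z axes, in that order (R = Rz(yaw) Ry(pitch) Rx(roll)).
In Python, from bench import telemetry, snapshot, ticket, robot gives the robot as it stands.
- The arm moves only by the tool apply_moves, never from a script. Its argument "moves" is a list that holds one entry, the list of rows, each a list of 5 numbers: the shift along the tool's x, y, z in units of 50 mm (1.0 is 50 mm), then the turn about the tool's z in units of 10 degrees (1.0 is 10 degrees), then the closure, from 0 (fully open) to 1 (shut). A call has 1 to 10 rows; each row is the pose to reach, as a shift and turn from the pose commanded when the call began, along the tool's axes at that moment; what a row does not reach only later rows make up. A row lasts 1/8 s, in which the tool goes at most 62.5 mm and 10.7 degrees, less where a joint would pass 70% of its speed; a pose out of reach is approached as far as the arm can. A call with a gripper value outside its range is refused whole. The fingers move at their own pace and stop on an object; the grip force is fixed at half the most. Time passes only in rows, so rows that repeat a pose let the fingers close. It gives the time, the measured TCP pose, the force, the opening and the grip force at its end, in the units of the state.
- telemetry.get_obs(): the state, without advancing time (a new reading comes with each control period).
- snapshot(name): name is "scene" or "top" or "wrist"; returns a dict with "image" (400x640x3 uint8, red, green, blue), "fovy" (degrees; the focal length in pixels is half the picture's height over the tangent of half this angle, whatever the lens; pixels are square), "cx", "cy" (the principal point, pixels), "R" (3x3) and "t" (3): a world point X has camera coordinates R X + t. Camera axes: x right, y down, z forward; pixel columns grow to the right and rows downward; lengths in m; the calibration is good to about 2 mm. The wrist camera is an equidistant fisheye: a pixel r from the principal point sees the ray r / f radians off the axis. A picture is of the moment at which its call begins. There is no depth.
- ticket.close_job(): hands the job in; it is judged then, once.
The state is a dict: "time": time; "joint_positions": joint angles; "qvel": joint speeds; "joint_torque": joint torques, N m; "tool_pos": TCP position; "ee_rot": TCP orientation; "wrist_force": force on the tool from outside, world axes, zero at the start; "wrist_torque": the same for the moment, N m; "width": finger opening in m; "finger_force": force on a finger pad.
Only numpy, scipy, OpenCV 4.12 (cv2) and the standard library are available. Lean on these libraries where they do the work, as an engineer would, in place of code of your own. Each camera call takes 0.05 s, during which the arm holds its last target. There are 200 camera calls.

## Task

Set the combination square to the line scribed on the drawer front, so that the measure can be carried over to the next one: the square end of its head flat against the drawer front's right-hand edge, and the rule pushed through the head until its end, lying over the panel, just meets the line. Leave it lying set like that, and leave the other tools and offcuts where they are.

Things in the scene. Friction and masses are not known exactly. Their poses are not given: they have to be found in the camera images.
- panel: the drawer front: flat 5 mm ply with a pale film face, 180 x 180 mm, with a 41 mm finger hole, screwed to the bench so that it cannot move. Origin: centre of its underside; z up. Its right-hand edge (as the robot sees it) is the one at its own -y, towards the square, and runs along its x
- panel_edge (a point): middle of the right-hand edge of the drawer front, at bench level (the edge face stands 5 mm high). Axes as the panel's: x along the edge, +y square into the panel
- line_mid (a point): middle of the scribed line, a dark straight pencil line 1.6 mm wide and 174 mm long on the panel's top face (5 mm above the bench), parallel to the right-hand edge and 90 to 120 mm from it. Axes as the panel's: x along the line, +y away from that edge
- square: the combination square, loose, flat on the bench: dark blue head 18 mm high, steel rule 300 x 25 x 2 mm along one side of it. Origin under the head; x across, y along the rule, z up. Head: x -28 to +13, y -45 to +55 mm; rule: x +15 to +40 mm, 7.5 to 9.5 mm above the bench, so it passes over the panel. A lock screw (slack) sticks out to x = -40 mm. About 0.3 kg; centre of mass near x = +2, y = 0
- square_rule (a joint): how far the rule is drawn back through the head, m: 0 when centred, positive towards the square's -y (away from the panel), -0.06 to +0.06. About 1 N of friction; stays where left. The leading end stands 95 mm minus this value ahead of the head's square end (40 to 65 mm at the start); every line is met well before the end of the travel
- head_face (a point): middle of the square end of the head: a face 41 mm wide at the square's y = +55 mm, at right angles to the rule and turned to the panel; 3 mm above the bench. Axes as the square's
- head_back (a point): middle of the narrow back face of the head, where it can be pushed: 13 mm wide (the square's x 0 to +13 mm) at y = -45 mm, 9 mm above the bench; beside it the corner is bevelled at 45 degrees to (-28, -18) mm, and on the other side lies the rule. Pushing the square along takes 1 to 2.5 N. Axes as the square's
- rule_end (a point): middle of the rule's leading end, the one over or next to the panel, 8.6 mm above the bench; axes as the square's
- rule_tail (a point): middle of the rule's other end, the one to push on, 300 mm behind the leading end, 8.6 mm above the bench with free bench under it; axes as the square's
- pencil: bystander: red carpenter's pencil 151 mm long, 9 mm thick, beside the panel on the robot's side; origin under its middle
- chisel: bystander: chisel 258 mm long with a wooden handle 32 mm thick, behind the work to the right; origin under its middle
- pliers: bystander: red-handled pliers 172 mm long, 12 mm high, behind the work; origin under their middle
- ply_block: bystander: ply offcut 40 x 60 x 15 mm at the bench's front edge; origin at the centre of its underside
- ply_disc: bystander: ply disc of 41 mm diameter, 15 mm thick, at the bench's front edge; origin at the centre of its underside

How it is judged:
At the end, for the whole second after the job is handed in: The square lies flat on the bench and at rest, the square end of its head within 2.5 mm of the drawer front's right-hand edge and square to it within 2.5 degrees, and the leading end of the rule within 3 mm of the middle of the scribed line (y of head_face in the frame of panel_edge between -0.0025 and 0.0025 m and x of head_face in the frame of panel_edge between -0.08 and 0.08 m and y of rule_end in the frame of line_mid between -0.003 and 0.003 m and angle between the y axis of square and the y axis of panel, either way round below 0.044 rad and angle between square's own z axis and vertical below 0.03 rad and height (world z) of square below 0.004 m and linear speed of square below 0.01 m/s and velocity of joint square_rule between -0.005 and 0.005 m/s); the robot touches nothing.
It fails at once if one of the bystanders (pencil, chisel, pliers, ply block, ply disc) is shifted by more than 30 mm (distance of any of pencil, chisel, pliers, ply_block, ply_disc from where it was at the start of the episode above 0.03 m).
It also fails if it takes over 43 s, if anything falls off the work surface, if the arm or the gripper's body presses on something with over 40 N, if the wrist force passes 120 N, or if a joint passes its speed limit or range.

## Working session

There is one attempt and no reset: what is moved stays moved. The work goes in short steps, Python scripts to look and compute and a tool call to move; the robot and the scene stay as the last step left them, time stands still between calls to the robot, and variables do not carry over. Pictures are saved under pics/ and viewed, at most 10 in all, crops included, and the job is handed in when it is done.

Besides the shell and the picture viewer there is one more tool, called after "Request:" as name(argument=value, ...) on one line, values as JSON. apply_moves: Moves the arm, as the interface text tells. Its arguments: {"type":"object","properties":{"moves":{"type":"array","items":{"type":"array","items":{"type":"array","items":{"type":"number"}}}}},"required":["moves"]}

```bash
mkdir -p pics; python3 - <<'E'
from bench import telemetry, snapshot
import cv2,pickle
o=telemetry.get_obs();print({k:o[k] for k in('time','tool_pos','ee_rot','width','wrist_force')})
d={}
for n in('top','scene'):
    s=snapshot(n);d[n]=s;cv2.imwrite(f'pics/{n}0.png',s['image'][:,:,::-1]);print(n,s['fovy'],s['cx'],s['cy'],s['R'],s['t'])
pickle.dump(d,open('s0.pkl','wb'))
E
```

```text
{'time': 0.0, 'tool_pos': array([ 0.39054484, -0.38711699,  0.40351111]), 'ee_rot': array([-3.13943357e+00, -2.11757783e-04,  7.89836607e-01]), 'width': 0.09394229610641665, 'wrist_force': array([-0.25211385, -0.2582665 ,  0.26383678])}
top 42.60733981550935 314.9829803171687 190.92197932671579 [[ 0.02611215 -0.99965406  0.00314964]
 [-0.99684069 -0.02627482 -0.07495515]
 [ 0.07501198 -0.00118245 -0.99718193]] [-0.00813235  0.58389128  1.04542899]
scene 47.57261144386336 315.99149472323944 194.14645253741844 [[ 0.94886317  0.31549905  0.01091047]
 [ 0.28552609 -0.84295136 -0.45596914]
 [-0.13466083  0.43576755 -0.88992871]] [-0.53623938 -0.12824998  1.23643124]
```

View pics/top0.png

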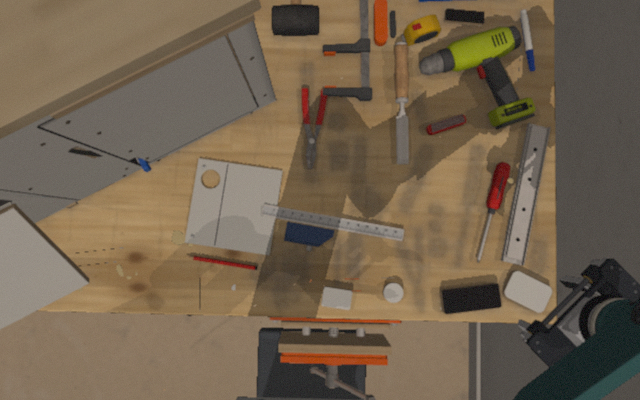

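View pics/scene0.png

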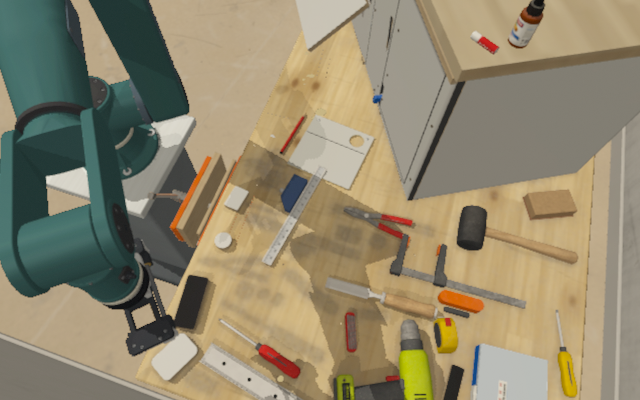

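The top view shows the panel at about (187–282, 158–254), its line from (227,164) to (219,245), the rule from (262,209) to (403,235) and the blue head around (310,233). The scene view agrees with this. Next I'll look at an enlarged top crop and use both views to check heights.

```bash
cat > h.py <<'E'
import numpy as np, cv2
from bench import telemetry, snapshot
def K(s): return 200/np.tan(np.radians(s['fovy']/2))
def ray(s,uv,wrist=False):
    f=K(s);p=(np.array(uv,float)-[s['cx'],s['cy']])/f
    if wrist:
        r=np.hypot(*p);k=np.sin(r)/r if r>1e-9 else 1;d=np.array([*(p*k),np.cos(r)])
    else: d=np.array([*p,1.])
    R=np.array(s['R']);return -R.T@np.array(s['t']),R.T@d
def on(s,uv,z,wrist=False):
    c,d=ray(s,uv,wrist);return c+d*(z-c[2])/d[2]
def proj(s,X,wrist=False):
    q=np.array(s['R'])@np.array(X)+np.array(s['t']);f=K(s)
    if wrist:
        h=np.hypot(q[0],q[1]);a=np.arctan2(h,q[2]);return np.array([s['cx'],s['cy']])+f*a*q[:2]/h
    return np.array([s['cx'],s['cy']])+f*q[:2]/q[2]
def tri(rs):
    A=np.zeros((3,3));b=np.zeros(3)
    for c,d in rs:
        d=d/np.linalg.norm(d);M=np.eye(3)-np.outer(d,d);A+=M;b+=M@c
    return np.linalg.solve(A,b)
E
python3 - <<'E'
import pickle,cv2
d=pickle.load(open('s0.pkl','rb'))
a=cv2.resize(d['top']['image'][150:265,180:412,::-1],None,fx=3.4,fy=3.4,interpolation=cv2.INTER_CUBIC)[:,:790]
b=cv2.resize(d['scene']['image'][105:275,225:405,::-1],None,fx=3.4,fy=3.4,interpolation=cv2.INTER_CUBIC)
cv2.imwrite('pics/c1.png',a);cv2.imwrite('pics/c2.png',b);print(a.shape,b.shape)
E
```

```text
(391, 789, 3) (578, 612, 3)
```

View pics/c1.png

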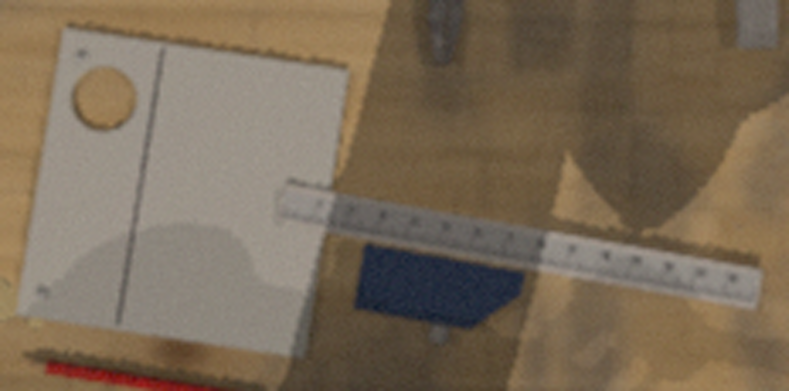

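View pics/c2.png

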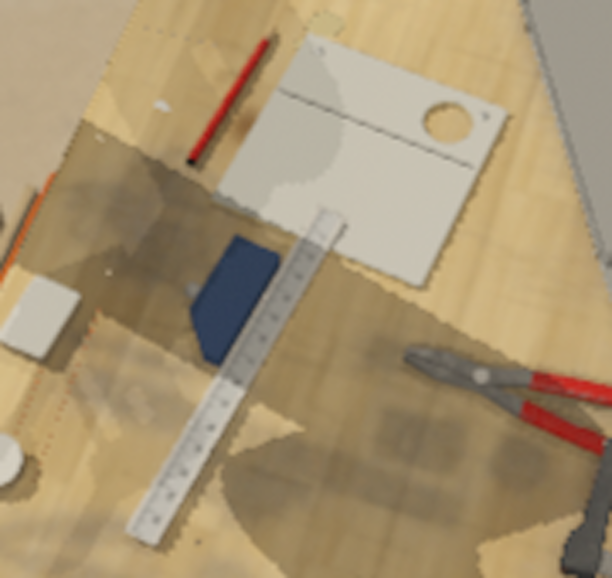

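The enlarged crops give these pixels for the panel corners, line ends, rule ends and head. I'll triangulate them.

```bash
python3 - <<'E'
from h import *
import pickle
d=pickle.load(open('s0.pkl','rb'))
P={'pNR':((304,356),(217,195)),'pFR':((348,68),(421,286)),'pFL':((66,27),(507,113)),'pNL':((18,315),(310,36)),
'lineF':((163,48),(473,166)),'lineN':((120,324),(280,90)),'endF':((286,180),(347,224)),'endN':((279,215),(325,208)),
'tailF':((762,270),(155,546)),'tailN':((754,307),(126,529)),'hfF':((364,243),(280,253)),'hfN':((355,308),(235,236))}
zs={'p':.005,'l':.005,'e':.0095,'t':.0095,'h':.018}
W={}
for k,(a,b) in P.items():
    a=np.array(a)/3.4+[180,150]-.35;b=np.array(b)/3.4+[225,105]-.35
    T=tri([ray(d['top'],a),ray(d['scene'],b)]);W[k]=on(d['top'],a,zs[k[0]]);print(k,T.round(4),W[k].round(4),on(d['scene'],b,zs[k[0]])[:2].round(4))
ang=lambda v:np.degrees(np.arctan2(v[1],v[0])).round(2)
print('edge',ang(W['pFR']-W['pNR']),ang(W['pFL']-W['pNL']),'line',ang(W['lineF']-W['lineN']))
e=(W['endF']+W['endN'])/2;t=(W['tailF']+W['tailN'])/2
print('rule dir',ang(e-t),np.linalg.norm(e-t),'end',e,'tail',t)
o=telemetry.get_obs();print(o['tool_pos'],o['ee_rot'])
E
```

```text
pNR [0.4515 0.1008 0.0038] [0.4495 0.0998 0.005 ] [0.4539 0.101 ]
pFR [ 0.629   0.0785 -0.0016] [0.6286 0.0783 0.005 ] [0.6292 0.0749]
pFL [ 0.6503  0.257  -0.0049] [0.6496 0.255  0.005 ] [0.6502 0.2497]
pNL [ 0.4704  0.2807 -0.0088] [0.47   0.2769 0.005 ] [0.4744 0.2712]
lineF [0.638  0.1944 0.0016] [0.638 0.194 0.005] [0.6377 0.1919]
lineN [ 0.4665  0.2152 -0.0008] [0.4661 0.2138 0.005 ] [0.4684 0.2116]
endF [ 0.5577  0.1154 -0.0064] [0.5574 0.1141 0.0095] [0.5595 0.1063]
endN [0.5367 0.1189 0.0012] [0.5357 0.1177 0.0095] [0.5389 0.1145]
tailF [ 0.5099 -0.1822  0.0012] [ 0.5096 -0.1808  0.0095] [ 0.5117 -0.1844]
tailN [ 0.4866 -0.1774  0.0029] [ 0.4868 -0.1762  0.0095] [ 0.488  -0.1793]
hfF [0.5194 0.0645 0.0112] [0.5197 0.0643 0.018 ] [0.5202 0.0607]
hfN [0.48   0.0693 0.0072] [0.48   0.0686 0.018 ] [0.4827 0.0637]
edge -6.87 -6.94 line -6.58
rule dir 80.68 0.29837518186098916 end [0.54656211 0.11589919 0.0095    ] tail [ 0.49823079 -0.17853558  0.0095    ]
[ 0.39054678 -0.38710475  0.40365573] [-3.13966141e+00 -1.98114820e-04  7.89786642e-01]
```

Everything lies where the text implies. The edge runs at -6.9°, the square is turned about -2.4° from the panel, and the gap is about 27 mm. I'll move above the work with the fingers shut for a closer look.

Request:
apply_moves(moves=[[[0.7,-0.35,0.1,0.7,1],[1.6,-0.8,0.3,1.5,1],[2.5,-1.25,0.5,2.4,1],[3.4,-1.7,0.7,3.3,1],[4.3,-2.15,0.9,4.2,1],[5.1,-2.5,1.0,4.8,1],[5.6,-2.7,1.0,5.2,1],[5.7,-2.8,1.0,5.2,1],[5.7,-2.8,1.0,5.2,1]]])

```text
time: 1.23
tool_pos: [0.4916, -0.0863, 0.3545]
ee_rot: [3.141, 0.001, -0.116]
wrist_force: [-0.3, 1.0, 0.1]
width: 0.0075
finger_force: 0.0
```

```bash
python3 - <<'E'
from h import *
import pickle
s=snapshot('wrist');pickle.dump(s,open('w1.pkl','wb'));cv2.imwrite('pics/w1.png',s['image'][:,:,::-1])
o=telemetry.get_obs();print(o['tool_pos'],np.degrees(o['ee_rot']),s['fovy'],s['cx'],s['cy'])
E
```

```text
[ 0.49153736 -0.08682808  0.35457886] [ 1.79962016e+02  1.72861789e-02 -6.73594629e+00] 65.70646984690485 317.2910097625235 203.02689435517746
```

View pics/w1.png

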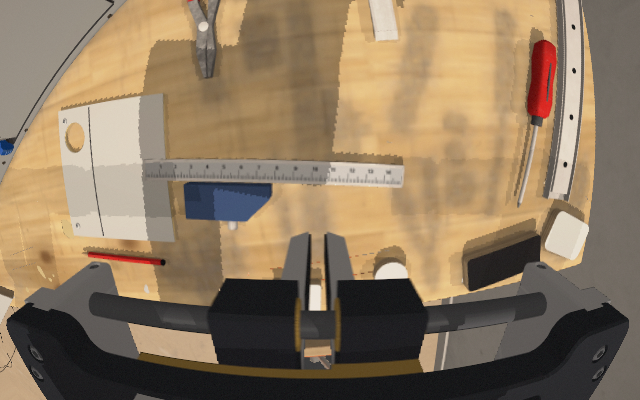

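The wrist view shows the head front at (184,182)–(185,218), its back corner at (272,184), the rule tail at (403,164)–(402,187), the panel edge at (163,94)–(174,240) and the line at (88,107)–(103,236).

```bash
python3 - <<'E'
from h import *
import pickle
s=pickle.load(open('w1.pkl','rb'))
for k,uv,z in [('hfF',(184,182),.018),('hfN',(185,218),.018),('hbF',(272,184),.018),('hbN',(271,194),.018),('bev',(248,221),.018),('endF',(146,159),.0095),('endN',(146,178),.0095),('tailF',(403,164),.0095),('tailN',(402,187),.0095),('edgeF',(163,94),.005),('edgeN',(174,240),.005),('lineF',(88,107),.005),('lineN',(103,236),.005),('tips',(318,234),.155)]:
    print(k,on(s,uv,z,True).round(4))
E
```

```text
hfF [0.5237 0.0588 0.018 ]
hfN [0.4824 0.0673 0.018 ]
hbF [ 0.5086 -0.0405  0.018 ]
hbN [ 0.4981 -0.0378  0.018 ]
bev [ 0.471  -0.0075  0.018 ]
endF [0.5566 0.1082 0.0095]
endN [0.5344 0.1134 0.0095]
tailF [ 0.5131 -0.1824  0.0095]
tailN [ 0.4876 -0.1798  0.0095]
edgeF [0.627  0.0745 0.005 ]
edgeN [0.4523 0.0969 0.005 ]
lineF [0.6397 0.1921 0.005 ]
lineN [0.4664 0.2131 0.005 ]
tips [ 0.5001 -0.0877  0.155 ]
```

Request:
apply_moves(moves=[[[0.08,-0.25,0.6,0,1],[0.08,-0.25,1.4,0,1],[0.08,-0.25,2.2,0,1],[0.08,-0.25,2.7,0,1],[0.08,-0.25,2.95,0,1],[0.08,-0.25,3.03,0,1],[0.08,-0.25,3.03,0,1]]])

```text
time: 2.15
tool_pos: [0.4978, -0.0754, 0.2064]
ee_rot: [3.14, -0.002, -0.119]
wrist_force: [-4.0, 0.9, 9.6]
width: 0.0009
finger_force: 5.0
```

```bash
python3 - <<'E'
from h import *
import pickle
s=snapshot('wrist');pickle.dump(s,open('w2.pkl','wb'));cv2.imwrite('pics/w2.png',s['image'][:,:,::-1])
o=telemetry.get_obs();print(o['tool_pos'],np.degrees(o['ee_rot']),o['wrist_force'],o['width'])
E
```

```text
[ 0.49780622 -0.0753602   0.20641295] [ 1.79937170e+02 -1.64485039e-01 -6.79309172e+00] [-5.00440289  0.76631505  9.62605917] 0.0003301062322578135
```

View pics/w2.png

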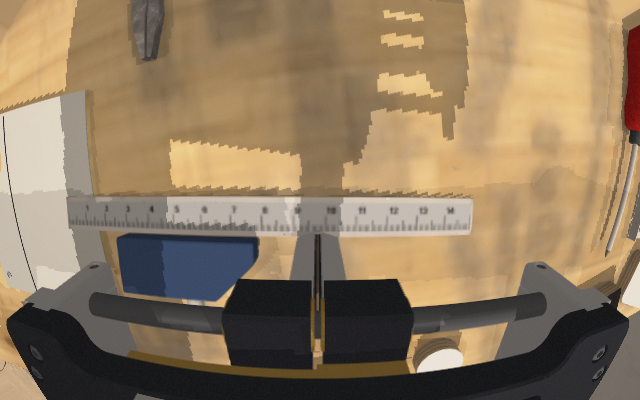

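The view and the force (9.6 N up) show the finger's far edge resting on the rule's near edge. I'll lift, shift about 3.5 mm towards the robot and lower again.

Request:
apply_moves(moves=[[[0,0,-0.4,0,1],[-0.07,0,-0.4,0,1],[-0.07,0,-0.3,0,1],[-0.07,0,-0.1,0,1],[-0.07,0,0.0,0,1],[-0.07,0,0.0,0,1]]])

```text
time: 2.95
tool_pos: [0.4933, -0.0738, 0.2018]
ee_rot: [-3.141, 0.003, -0.118]
wrist_force: [0.5, -0.8, -0.5]
width: 0.0005
finger_force: 0.0
```

Free contact with the bench now. I'll push along the panel's +y (tool -y), slowly.

Request:
apply_moves(moves=[[[0,-0.1,0,0,1],[0,-0.2,0,0,1],[0,-0.3,0,0,1],[0,-0.4,0,0,1],[0,-0.48,0,0,1],[0,-0.56,0,0,1],[0,-0.64,0,0,1],[0,-0.72,0,0,1],[0,-0.78,0,0,1],[0,-0.8,0,0,1]]])

```text
time: 4.2
tool_pos: [0.4986, -0.0341, 0.2033]
ee_rot: [3.141, -0.0, -0.118]
wrist_force: [0.5, -1.7, 0.2]
width: 0.0003
finger_force: 1.0
```

```bash
python3 - <<'E'
from h import *
import pickle
s=snapshot('wrist');pickle.dump(s,open('w3.pkl','wb'))
t=snapshot('top');pickle.dump(t,open('t3.pkl','wb'))
a=s['image'][:,:,::-1][70:320,0:400];a=cv2.resize(a,None,fx=2,fy=2,interpolation=cv2.INTER_CUBIC);cv2.imwrite('pics/w3.png',a)
o=telemetry.get_obs();print(o['tool_pos'],np.degrees(o['ee_rot']),o['wrist_force'],o['width'])
E
```

```text
[ 0.4985791  -0.03407528  0.20329012] [-1.79997118e+02 -1.91891182e-02 -6.74445675e+00] [ 0.04055882 -1.9869219   1.57068156] 0.00022301027936916292
```

View pics/w3.png

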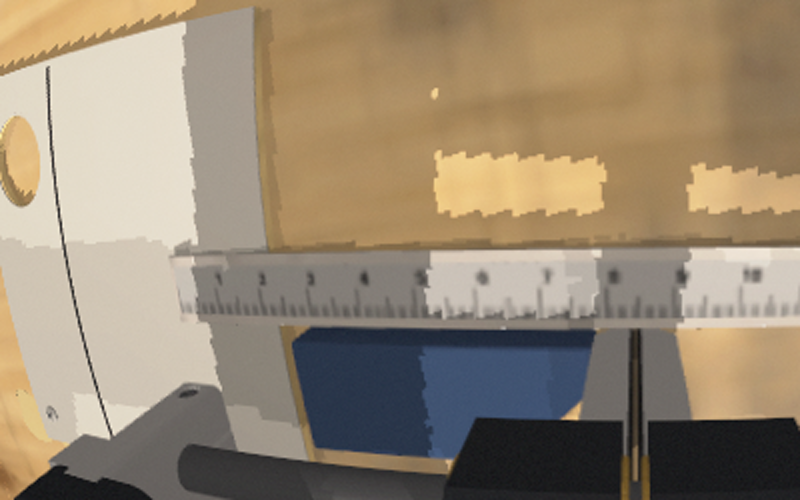

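The square moves evenly with about 2 N, with a small gap still left to the edge. Continuing gently.

Request:
apply_moves(moves=[[[0,-0.05,0,0,1],[0,-0.1,0,0,1],[0,-0.14,0,0,1],[0,-0.17,0,0,1],[0,-0.2,0,0,1],[0,-0.2,0,0,1]]])

```text
time: 5.05
tool_pos: [0.4997, -0.0241, 0.2032]
ee_rot: [-3.141, -0.0, -0.118]
wrist_force: [0.0, -1.0, 0.4]
width: 0.0003
finger_force: 0.8
```

Request:
apply_moves(moves=[[[0,-0.02,0,0,1],[0,-0.04,0,0,1],[0,-0.06,0,0,1],[0,-0.08,0,0,1],[0,-0.08,0,0,1]]])

```text
time: 5.68
tool_pos: [0.5001, -0.0211, 0.2033]
ee_rot: [3.138, -0.0, -0.118]
wrist_force: [-0.3, -6.8, 1.2]
width: 0.0005
finger_force: 3.2
```

Contact with the edge (6.8 N). I'll nudge it to make sure it's flush, then ease back and look.

Request:
apply_moves(moves=[[[0,-0.02,0,0,1],[0,-0.02,0,0,1],[0,-0.02,0,0,1]]])

```text
time: 6.05
tool_pos: [0.5001, -0.0207, 0.2033]
ee_rot: [3.137, 0.0, -0.118]
wrist_force: [-0.8, -8.1, 1.5]
width: 0.0003
finger_force: 4.2
```

Request:
apply_moves(moves=[[[0,0.3,0,0,1],[0,0.4,-0.5,0,1],[0,0.6,-1.5,0,1],[0,0.9,-2.2,0,1],[0,1.2,-2.4,0,1],[0,1.2,-2.4,0,1],[0,1.2,-2.4,0,1]]])

```text
time: 6.92
tool_pos: [0.4927, -0.0786, 0.3209]
ee_rot: [-3.14, 0.004, -0.118]
wrist_force: [0.1, 0.2, 1.1]
width: 0.0005
finger_force: 0.0
```

```bash
python3 - <<'E'
from h import *
import pickle
s=snapshot('wrist');pickle.dump(s,open('w4.pkl','wb'))
a=s['image'][:,:,::-1][70:270,30:430];a=cv2.resize(a,None,fx=2,fy=2,interpolation=cv2.INTER_CUBIC);cv2.imwrite('pics/w4.png',a)
o=telemetry.get_obs();print(o['tool_pos'],np.degrees(o['ee_rot']),o['wrist_force'],o['width'])
E
```

```text
[ 0.49275378 -0.07847095  0.32083201] [-179.9285489     0.23919469   -6.73689724] [ 0.39774835 -0.18376288 -0.05538927] 0.00015067286824956873
```

View pics/w4.png

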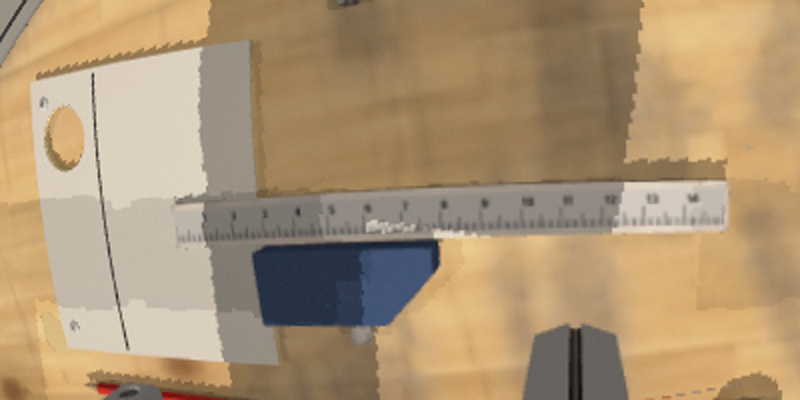

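The head now covers the panel edge, with its front at (253,252)–(264,325) on the edge line (250,40)–(277,363). The rule end is at (177,223), the line at (93,73)–(128,350) and the tail at (727,207).

```bash
cat > m.py <<'E'
from h import *
def rep(s,P):
    ang=lambda v:np.degrees(np.arctan2(v[1],v[0])).round(2)
    W={k:on(s,np.array(uv)/2+off-.25,z,True) for k,(uv,z,off) in P.items()}
    for k in W: print(k,W[k][:2].round(4))
    n=lambda a:np.array([-(a[1]),a[0]])/np.hypot(*a[:2])
    e=W['edgeF']-W['edgeN'];L=W['lineF']-W['lineN']; nn=n(L[:2]); end=(W['endF']+W['endN'])/2
    print('edge',ang(e),'line',ang(L),'line-edge',nn@((W['lineF']+W['lineN'])/2-(W['edgeF']+W['edgeN'])/2)[:2])
    print('to line mm',1000*nn@(W['lineN']-end)[:2])
    if 'tailF' in W:
        t=(W['tailF']+W['tailN'])/2;print('rule',ang(end-t),'len',np.linalg.norm(end-t),'tail',t.round(4))
    for k in('hfF','hfN'):
        if k in W: print(k,'to edge mm',1000*n(e[:2])@(W['edgeN']-W[k])[:2])
E
python3 - <<'E'
from m import *
import pickle
s=pickle.load(open('w4.pkl','rb'));o=np.array([30,70])
rep(s,{'edgeF':((250,40),.005,o),'edgeN':((277,363),.005,o),'lineF':((93,73),.005,o),'lineN':((128,350),.005,o),'endF':((176,199),.0095,o),'endN':((178,247),.0095,o),'tailF':((726,181),.0095,o),'tailN':((727,233),.0095,o),'hfF':((253,252),.018,o),'hfN':((264,325),.018,o)})
E
```

```text
edgeF [0.6282 0.0747]
edgeN [0.4515 0.0978]
lineF [0.6391 0.191 ]
lineN [0.4667 0.2127]
endF [0.5537 0.1367]
endN [0.5269 0.1429]
tailF [ 0.5235 -0.1549]
tailN [ 0.4978 -0.1537]
hfF [0.5191 0.0869]
hfN [0.4791 0.0912]
edge -7.45 line -7.17 line-edge 0.11628754781553008
to line mm 63.09756128511261
rule 84.24 len 0.2955909355797703 tail [ 0.5107 -0.1543  0.0095]
hfF to edge mm 2.104415065334233
hfN to edge mm 2.9604687159688674
```

Request:
apply_moves(moves=[[[0.2,0.7,0,0,1],[0.45,1.5,0,0,1],[0.54,2.0,0.3,0,1],[0.54,2.0,1.2,0,1],[0.54,2.0,1.9,0,1],[0.54,2.0,2.25,0,1],[0.54,2.0,2.36,0,1],[0.54,2.0,2.36,0,1]]])

```text
time: 7.98
tool_pos: [0.5087, -0.1812, 0.2058]
ee_rot: [3.141, -0.001, -0.117]
wrist_force: [0.8, 0.7, 0.2]
width: 0.0003
finger_force: 0.0
```

Request:
apply_moves(moves=[[[0,0,0.04,0,1],[0,-0.1,0.04,0,1],[0,-0.22,0.04,0,1],[0,-0.34,0.04,0,1],[0,-0.46,0.04,0,1],[0,-0.58,0.04,0,1],[0,-0.7,0.04,0,1],[0,-0.8,0.04,0,1],[0,-0.8,0.04,0,1]]])

```text
time: 9.1
tool_pos: [0.513, -0.1411, 0.2032]
ee_rot: [-3.141, -0.0, -0.117]
wrist_force: [0.8, 1.0, 0.6]
width: 0.0002
finger_force: 0.2
```

```bash
python3 - <<'E'
from h import *
import pickle
s=snapshot('wrist');pickle.dump(s,open('w5.pkl','wb'))
t=snapshot('top');pickle.dump(t,open('t5.pkl','wb'))
a=s['image'][:,:,::-1][60:260,0:350];a=cv2.resize(a,None,fx=2,fy=2,interpolation=cv2.INTER_CUBIC)
b=cv2.resize(t['image'][150:250,180:380,::-1],None,fx=3.5,fy=3,interpolation=cv2.INTER_CUBIC)[:200*3]
b=cv2.resize(t['image'][152:252,182:382,::-1],(400,200),interpolation=cv2.INTER_CUBIC)
c=np.zeros((600,700,3),np.uint8);c[:400]=a;c[400:,:400]=b
cv2.imwrite('pics/w5.png',c)
o=telemetry.get_obs();print(o['tool_pos'],np.degrees(o['ee_rot']),o['wrist_force'],o['width'])
E
```

```text
[ 0.51301561 -0.14140184  0.20309667] [-1.79976198e+02 -5.80931074e-03 -6.74037203e+00] [ 0.35841171  0.96717884 -0.03305529] 0.000560549738394313
```

View pics/w5.png

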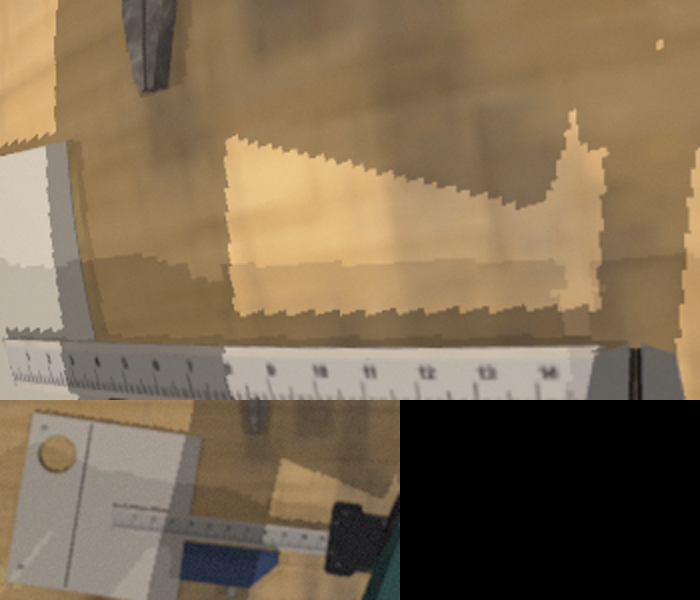

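The tail is being pushed and the rule end is about 35 mm short of the line. I'll refine the line-to-edge distance with subpixel fits on the saved pictures, using the panel's 180 mm width as the scale.

```bash
cat > prof.py <<'E'
from h import *
def prof(s,wrist,p0,ex,n,xs,lo=-.02,hi=.2,z=.005,st=.00025):
    """mean brightness along n (m from p0), averaged over xs along ex"""
    t=np.arange(lo,hi,st);g=cv2.cvtColor(s['image'],cv2.COLOR_RGB2GRAY).astype(np.float32);out=[]
    for x in xs:
        uv=np.array([proj(s,[*(p0+ex*x+n*q),z],wrist) for q in t],np.float32)
        out.append(cv2.remap(g,uv[:,:1],uv[:,1:],cv2.INTER_LINEAR)[:,0])
    return t,np.array(out)
E
python3 - <<'E'
from prof import *
import pickle
th=np.radians(-6.9);ex=np.array([np.cos(th),np.sin(th)]);n=np.array([-ex[1],ex[0]])
p0=np.array([.5395,.0870])
d0=pickle.load(open('s0.pkl','rb'))
S=[('top0',d0['top'],0),('scene0',d0['scene'],0),('w1',pickle.load(open('w1.pkl','rb')),1),('w4',pickle.load(open('w4.pkl','rb')),1),('w3',pickle.load(open('w3.pkl','rb')),1),('top5',pickle.load(open('t5.pkl','rb')),0)]
for name,s,w in S:
    t,G=prof(s,w,p0,ex,n,np.linspace(-.08,.08,33))
    r=[]
    for x,row in zip(np.linspace(-.08,.08,33),G):
        if -.04<x<.05 : continue
        row=cv2.GaussianBlur(row[None],(0,0),3)[0];g=np.gradient(row)
        def sub(mask,f):
            i=np.where(mask)[0];return t[i[np.argmax(f[i])]]
        e=sub((t>-.012)&(t<.012),g);l=sub((t>.1)&(t<.13),-row);f=sub((t>.165)&(t<.195),-g)
        r.append((x,e,l,f))
    r=np.array(r);a=r[r[:,0]<0];b=r[r[:,0]>0]
    for q in(a,b):
        m=np.median(q[:,1:],0)*1000;print(name,'x',q[:,0].mean().round(3),m.round(1),'line-edge',(m[1]-m[0]).round(2),'width',(m[2]-m[0]).round(2),'scaled',(180*(m[1]-m[0])/(m[2]-m[0])).round(2))
E
```

```text
top0 x -0.06 [  7.5 118.8 181.8] line-edge 111.25 width 174.25 scaled 114.92
top0 x 0.065 [ -9.5 118.5 181.5] line-edge 128.0 width 191.0 scaled 120.63
scene0 x -0.06 [  3.5 114.8 177. ] line-edge 111.25 width 173.5 scaled 115.42
scene0 x 0.065 [ -1.7 114.5 177.5] line-edge 116.25 width 179.25 scaled 116.74
w1 x -0.06 [ -0.7 116.  179. ] line-edge 116.75 width 179.75 scaled 116.91
w1 x 0.065 [ -0.5 115.8 178.8] line-edge 116.25 width 179.25 scaled 116.74
w4 x -0.06 [  5.3 116.  179.3] line-edge 110.75 width 174.0 scaled 114.57
w4 x 0.065 [ -0.7 116.3 178.8] line-edge 117.0 width 179.5 scaled 117.33
w3 x -0.06 [ -5.2 116.  179. ] line-edge 121.25 width 184.25 scaled 118.45
w3 x 0.065 [ -0.5 116.  165. ] line-edge 116.5 width 165.5 scaled 126.71
top5 x -0.06 [  1.5 118.8 181.3] line-edge 117.25 width 179.75 scaled 117.41
top5 x 0.065 [  1.8 118.5 181.8] line-edge 116.75 width 180.0 scaled 116.75
```

The line is 117.0 mm from the edge and the panel lies at exactly -6.9°. From the two finger contacts (finger thickness cancels) the rule still has 35 mm to go.

Request:
apply_moves(moves=[[[0,-0.1,0,0,1],[0,-0.2,0,0,1],[0,-0.3,0,0,1],[0,-0.4,0,0,1],[0,-0.5,0,0,1],[0,-0.58,0,0,1],[0,-0.64,0,0,1],[0,-0.67,0,0,1],[0,-0.68,0,0,1],[0,-0.68,0,0,1]]])

```text
time: 10.45
tool_pos: [0.517, -0.1078, 0.2032]
ee_rot: [-3.142, -0.0, -0.118]
wrist_force: [-1.2, -0.7, 0.1]
width: 0.0003
finger_force: 0.3
```

Now back off and take a close look from above.

Request:
apply_moves(moves=[[[0,0.3,0,0,1],[0,0.35,-0.6,0,1],[0,0.35,-1.6,0,1],[0,-0.3,-2.2,0,1],[0,-1.4,-2.2,0,1],[0,-2.4,-2.2,0,1],[0,-3.2,-2.2,0,1],[0,-3.6,-2.2,0,1],[0,-3.6,-2.2,0,1],[0,-3.6,-2.2,0,1]]])

```text
time: 11.7
tool_pos: [0.5382, 0.0696, 0.313]
ee_rot: [3.141, 0.0, -0.119]
wrist_force: [-0.8, -0.1, -0.1]
width: 0.0004
finger_force: 0.0
```

```bash
python3 - <<'E'
from h import *
import pickle
s=snapshot('wrist');pickle.dump(s,open('w6.pkl','wb'))
a=s['image'][:,:,::-1]
uv=proj(s,[.54,.15,.0095],True).astype(int);print(uv)
x0=int(np.clip(uv[0]-150,0,340));y0=int(np.clip(uv[1]-90,0,180));print(x0,y0)
cv2.imwrite('pics/w6.png',cv2.resize(a[y0:y0+220,x0:x0+300],None,fx=2.6,fy=2.6,interpolation=cv2.INTER_CUBIC))
o=telemetry.get_obs();print(o['tool_pos'],np.degrees(o['ee_rot']),o['wrist_force'])
E
```

```text
[235 210]
85 120
[0.53819433 0.06951827 0.31310205] [ 1.79961448e+02  5.17532045e-03 -6.85111022e+00] [-0.10378654  0.07933247  0.51359294]
```

View pics/w6.png

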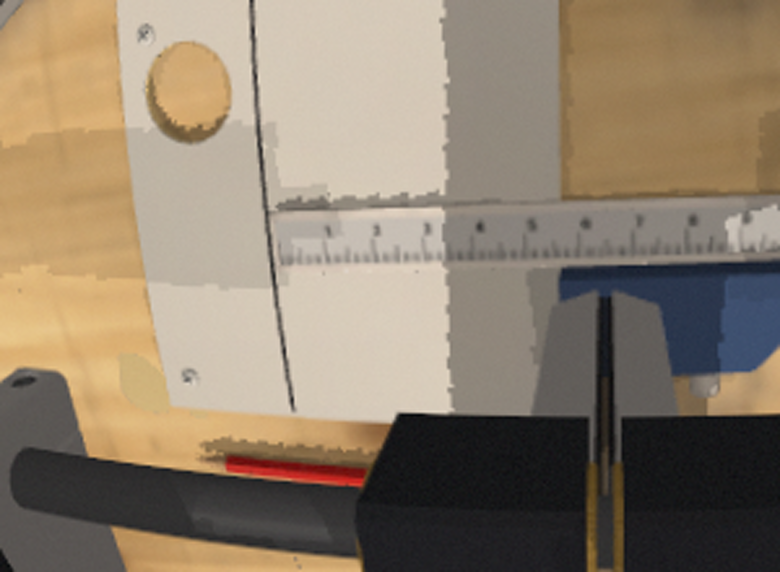

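The rule end, at (269,212)–(279,264), sits just right of the line, which is at x≈267 and 272 in those rows. Quantifying with parallax, plus the rule's angle.

```bash
python3 - <<'E'
from prof import *
import pickle
s=pickle.load(open('w6.pkl','rb'))
th=np.radians(-6.9);ex=np.array([np.cos(th),np.sin(th)]);n=np.array([-ex[1],ex[0]]);p0=np.array([.5395,.0870])
P=lambda u,v,z:on(s,(np.array([u,v])+.5)/2.6-.5+[85,120],z,True)[:2]
for nm,u,v,z in[('lineA',253,30,.005),('lineB',267,212,.005),('lineC',272.5,264,.005),('lineD',291,390,.005),('endF',269,212,.0095),('endN',279,264,.0095),('ruleF780',780,195,.0095),('ruleN780',780,262,.0095),('ruleF',300,211,.0095),('ruleN',300,265,.0095),('hfF',560,268,.018),('edge',561,150,.005)]:
    q=P(u,v,z)-p0;print(nm,(1000*ex@q).round(2),(1000*n@q).round(2))
# rule side edges in panel frame, automatically: across-rule profiles at stations
for z,lab in((.0095,'w6'),):
  for y in np.arange(-.06,.11,.02):
    t,G=prof(s,1,p0,n,ex,[y],-.04,.04,z)
    g=np.gradient(cv2.GaussianBlur(G,(0,0),2)[0]);i=np.argsort(-abs(g))[:1]
    m=abs(g);loc=[(round(1000*t[k],1),round(float(g[k]),1)) for k in range(2,len(t)-2) if m[k]==m[max(0,k-6):k+7].max() and m[k]>2.5];print(round(y,2),loc)
E
```

```text
lineA 72.61 115.63
lineB 1.34 115.4
lineC -20.23 115.58
lineD -76.8 115.43
endF 2.55 112.46
endN -18.63 110.64
ruleF780 9.29 -82.04
ruleN780 -16.72 -83.67
ruleF 2.95 99.14
ruleN -18.89 101.54
hfF -16.03 -1.34
edge 24.79 -1.52
-0.06 [(np.float64(-16.5), 12.3), (np.float64(-13.0), -3.4), (np.float64(8.3), -5.3), (np.float64(10.5), 4.3)]
-0.04 [(np.float64(-17.5), 12.2), (np.float64(-13.5), -4.7), (np.float64(8.0), -5.5), (np.float64(10.5), 4.4)]
-0.02 [(np.float64(-17.7), 12.7), (np.float64(-14.2), -2.9), (np.float64(7.3), -5.2), (np.float64(9.5), 3.1)]
0.0 [(np.float64(-18.7), 3.5), (np.float64(-14.7), -4.8)]
0.02 [(np.float64(-15.7), -3.6), (np.float64(5.3), -2.7)]
0.04 [(np.float64(-16.2), -3.7), (np.float64(4.5), -3.0), (np.float64(15.0), 5.5), (np.float64(18.8), -4.3), (np.float64(28.5), 5.7), (np.float64(39.0), 7.9)]
0.06 [(np.float64(-17.2), -3.8), (np.float64(4.3), -14.0), (np.float64(9.3), 8.8)]
0.08 [(np.float64(-17.5), -3.8), (np.float64(3.3), -8.6), (np.float64(9.3), 7.9)]
0.1 [(np.float64(-18.7), -3.6), (np.float64(-8.0), -2.5), (np.float64(3.3), -11.7), (np.float64(8.5), 6.9), (np.float64(12.5), 3.1)]
```

The rule end reads 3.9 mm short in the wrist view, where the finger contacts gave 1.4 mm. The square stands about 1.9° turned, because the 8 N push left the near corner of the face slightly open. I'll push the head flush again, harder and nearer its x=0 corner, and finish the rule afterwards.

Request:
apply_moves(moves=[[[-0.2,0.8,0,0,1],[-0.45,1.7,0,0,1],[-0.58,2.4,0,0,1],[-0.58,2.5,0.6,0,1],[-0.58,2.5,1.5,0,1],[-0.58,2.5,2.0,0,1],[-0.58,2.5,2.2,0,1],[-0.58,2.5,2.2,0,1],[-0.58,2.5,2.2,0,1]]])

```text
time: 12.88
tool_pos: [0.4953, -0.0502, 0.2047]
ee_rot: [3.141, -0.003, -0.118]
wrist_force: [0.2, -0.3, 0.1]
width: 0.0005
finger_force: 0.0
```

Request:
apply_moves(moves=[[[0,-0.15,0,0,1],[0,-0.32,0,0,1],[0,-0.46,0,0,1],[0,-0.55,0,0,1],[0,-0.58,0,0,1],[0,-0.61,0,0,1],[0,-0.64,0,0,1],[0,-0.66,0,0,1],[0,-0.66,0,0,1]]])

```text
time: 14.0
tool_pos: [0.4983, -0.0197, 0.2033]
ee_rot: [3.133, 0.0, -0.118]
wrist_force: [-2.2, -11.8, 1.6]
width: 0.0004
finger_force: 5.7
```

Request:
apply_moves(moves=[[[0,-0.02,0,0,1],[0,-0.04,0,0,1],[0,-0.06,0,0,1],[0,-0.06,0,0,1],[0,-0.06,0,0,1]]])

```text
time: 14.62
tool_pos: [0.4987, -0.0185, 0.2035]
ee_rot: [3.128, -0.0, -0.118]
wrist_force: [-2.0, -18.3, 0.8]
width: 0.0005
finger_force: 9.0
```

```bash
cat > ang.py <<'E'
from prof import *
import pickle
th=np.radians(-6.9);ex=np.array([np.cos(th),np.sin(th)]);n=np.array([-ex[1],ex[0]]);p0=np.array([.5395,.0870])
def peaks(t,row,thr=2.,sg=2):
    g=np.gradient(cv2.GaussianBlur(row[None].astype(np.float32),(0,0),sg)[0]);m=abs(g)
    return [(round(float(1000*t[k]),1),round(float(g[k]),1)) for k in range(2,len(t)-2) if m[k]==m[max(0,k-5):k+6].max() and m[k]>thr]
E
python3 - <<'E'
from ang import *
s=snapshot('wrist');pickle.dump(s,open('w7.pkl','wb'))
for y in np.arange(-.14,.11,.03):
    t,G=prof(s,1,p0,n,ex,[y],-.04,.04,.0095);print(round(y,2),peaks(t,G[0],3))
s=pickle.load(open('w6.pkl','rb'))
print('end profiles w6 (plane z=.0095): line then rule end')
for x in np.arange(-.018,.006,.003):
    t,G=prof(s,1,p0,ex,n,[x],.095,.125,.0095);print(round(x,3),peaks(t,G[0],1.5,1.5))
for x in(-.035,.03):
    t,G=prof(s,1,p0,ex,n,[x],.095,.125,.0095);print('line only',x,peaks(t,G[0],1.5,1.5))
E
```

```text
-0.14 [(-13.5, 3.5), (-9.7, -6.1), (-5.7, 3.7), (11.8, -17.2), (14.5, 5.4), (23.0, 9.7), (31.3, -8.9)]
-0.11 [(-14.2, 4.2), (-11.0, -3.2), (0.0, -4.2), (4.3, 5.4), (10.5, -7.0), (12.8, 5.2)]
-0.08 [(-21.2, -4.4), (-15.5, 11.8), (-11.0, 5.4), (-8.2, 5.1), (9.5, -15.5), (19.0, 9.2), (32.0, -10.0)]
-0.05 [(-16.5, 15.3), (-2.2, -5.8), (1.8, 4.6), (8.3, -4.6), (11.0, 5.7)]
-0.02 [(-17.7, 13.0), (-14.5, -3.3), (9.8, 3.5)]
0.01 [(-15.5, -5.1), (-4.5, -6.3), (0.3, 5.1), (8.3, 4.5)]
0.04 [(-16.5, -6.1), (1.0, 4.3), (4.8, -13.4), (8.5, 9.3)]
0.07 [(-17.7, -8.0), (-7.0, -6.2), (-2.5, 4.8), (3.5, -11.6), (7.8, 10.4)]
0.1 [(-19.0, -3.9), (2.5, -12.4), (7.5, 9.8), (12.5, 3.5)]
end profiles w6 (plane z=.0095): line then rule end
-0.018 [(96.8, -2.2), (98.8, 2.1), (100.8, -2.4), (104.5, -5.3), (110.0, 7.6), (113.0, -14.2), (114.8, 19.9)]
-0.015 [(98.5, 2.4), (100.5, -3.8), (104.3, -3.4), (110.8, 5.7), (113.0, -17.5), (115.0, 11.5)]
-0.012 [(100.0, -2.4), (103.8, -2.8), (110.5, 6.2), (112.8, -14.9), (115.0, 13.2)]
-0.009 [(104.3, -3.1), (110.3, 2.6), (113.0, -13.1), (114.8, 18.4)]
-0.006 [(113.0, -13.2)]
-0.003 [(112.8, -13.9), (115.0, 12.6)]
-0.0 [(112.8, -9.4), (114.8, 14.9)]
0.003 [(102.0, -1.6), (108.5, 3.3), (114.5, 15.0)]
line only -0.035 [(113.3, -17.5)]
line only 0.03 [(106.0, -3.3), (112.8, -15.1), (115.0, 21.8)]
```

```bash
python3 - <<'E'
from ang import *
for nm in('w1','w4','w6','w7'):
    s=pickle.load(open(nm+'.pkl','rb'));r=[]
    for y in np.arange(.02,.17,.01):
        t,G=prof(s,1,p0,n,ex,[y],.075,.105,.005)
        g=np.gradient(cv2.GaussianBlur(G,(0,0),3)[0]);r.append((y,t[np.argmin(g)]))
    r=np.array(r);k=np.polyfit(*r.T,1);res=r[:,1]-np.polyval(k,r[:,0]);ok=abs(res)<.0015;k=np.polyfit(*r[ok].T,1);print(nm,'far side slope deg (CCW+)',-np.degrees(k[0]).round(2),ok.sum(),(1000*k[1]).round(1))
T=snapshot('top');pickle.dump(T,open('t7.pkl','wb'))
for nm,s in(('top0',pickle.load(open('s0.pkl','rb'))['top']),('t7',T),('t3',pickle.load(open('t3.pkl','rb')))):
    for y in np.arange(-.14,.1,.03):
        t,G=prof(s,0,p0,n,ex,[y],-.04,.04,.0095);print(nm,round(y,2),peaks(t,G[0],1.2,4))
E
```

```text
w1 far side slope deg (CCW+) -0.07 16 90.0
w4 far side slope deg (CCW+) -0.0 16 90.0
w6 far side slope deg (CCW+) -0.11 12 89.9
w7 far side slope deg (CCW+) 0.0 9 90.0
top0 -0.14 [(-13.5, -1.6), (7.3, -3.6), (16.5, 1.9)]
top0 -0.11 [(-19.0, 3.2)]
top0 -0.08 [(-17.7, 3.1), (-11.7, -1.3)]
top0 -0.05 [(-16.7, 3.2), (-11.5, -1.3)]
top0 -0.02 [(-10.0, -1.3)]
top0 0.01 [(-9.2, -1.3), (11.3, -1.8), (16.0, 1.7)]
top0 0.04 []
top0 0.07 []
top0 0.1 []
t7 -0.14 [(26.8, 2.8)]
t7 -0.11 [(27.5, 2.9)]
t7 -0.08 [(27.3, 3.1)]
t7 -0.05 [(33.5, 3.1)]
t7 -0.02 [(9.3, 3.5)]
t7 0.01 []
t7 0.04 [(-19.0, -1.5), (3.3, -1.9), (8.0, 2.5)]
t7 0.07 [(-19.5, -1.5), (-3.5, 1.5), (1.8, -1.8), (6.3, 2.1)]
t7 0.1 [(0.0, -1.3), (4.8, 1.9)]
t3 -0.14 [(30.3, 2.6)]
t3 -0.11 [(31.5, 2.9)]
t3 -0.08 [(38.0, 2.4)]
t3 -0.05 [(11.5, 3.2)]
t3 -0.02 [(-20.7, 2.5)]
t3 0.01 []
t3 0.04 [(-15.7, -1.3), (5.5, -1.9), (9.8, 2.7)]
t3 0.07 []
t3 0.1 []
```

The rule is genuinely about 2.1° off. Turning the square about its front corner needs its back to go ~3.7 mm towards the robot, and the finger's friction holds it there. So I'll keep pushing and slide the finger sideways with it.

Request:
apply_moves(moves=[[[-0.02,0.02,0,0,1],[-0.04,0.03,0,0,1],[-0.06,0.03,0,0,1],[-0.08,0.03,0,0,1],[-0.08,0.03,0,0,1]]])

```text
time: 15.35
tool_pos: [0.4949, -0.0187, 0.2036]
ee_rot: [3.131, -0.002, -0.118]
wrist_force: [-1.7, -14.6, -0.2]
width: 0.0003
finger_force: 7.3
```

```bash
cat >> ang.py <<'E'
def rule_angle(s,lo=-.14,hi=.105,ctr=None):
    r=[]
    for y in np.arange(lo,hi,.01):
        t,G=prof(s,1,p0,n,ex,[y],-.002,.022,.0095)
        g=np.gradient(cv2.GaussianBlur(G,(0,0),2)[0]);i=np.argmin(g);r.append((y,t[i]))
    r=np.array(r);ok=np.ones(len(r),bool)
    k0=min(((np.median(abs(r[:,1]-(a*r[:,0]+b))),a,b) for a in np.arange(-.08,.081,.004) for b in np.arange(0,.02,.0005)))
    ok=abs(r[:,1]-k0[1]*r[:,0]-k0[2])<.0015;k=np.polyfit(*r[ok].T,1)
    return -np.degrees(k[0]),ok.sum(),len(r),1000*k[1]
E
python3 - <<'E'
from ang import *
for m in('w4','w6','w7'): print(m,rule_angle(pickle.load(open(m+'.pkl','rb'))))
s=snapshot('wrist');pickle.dump(s,open('w8.pkl','wb'));print('now',rule_angle(s))
E
```

```text
w4 (np.float64(1.8780666559842025), np.int64(21), 25, np.float64(5.966375677302834))
w6 (np.float64(1.9778817037392789), np.int64(21), 25, np.float64(6.256849315068498))
w7 (np.float64(2.2268225076142167), np.int64(25), 25, np.float64(6.282692307692312))
now (np.float64(0.21155364743291896), np.int64(25), 25, np.float64(6.256153846153846))
```

Angle now 0.2°, flush. I'll back off and go above the line, so the rule end and the line can be compared nearly without parallax.

Request:
apply_moves(moves=[[[0,0.3,0,0,1],[0,0.35,-0.6,0,1],[0,0.35,-1.6,0,1],[0,-0.3,-2.2,0,1],[-0.1,-1.3,-2.2,0,1],[-0.2,-2.4,-2.2,0,1],[-0.2,-3.3,-2.2,0,1],[-0.2,-3.9,-2.2,0,1],[-0.2,-4.0,-2.2,0,1],[-0.2,-4.0,-2.2,0,1]]])

```text
time: 16.65
tool_pos: [0.5082, 0.1844, 0.3129]
ee_rot: [3.141, 0.001, -0.118]
wrist_force: [-0.2, 0.2, 0.2]
width: 0.0005
finger_force: 0.0
```

```bash
python3 - <<'E'
from ang import *
s=snapshot('wrist');pickle.dump(s,open('w9.pkl','wb'))
o=telemetry.get_obs();print(o['tool_pos'],o['ee_rot'],'cam',(-np.array(s['R']).T@s['t']).round(3))
print(rule_angle(s,-.06,.1))
for y in(.02,.06,.09):
    t,G=prof(s,1,p0,n,ex,[y],-.04,.04,.0095);print('side',y,peaks(t,G[0],3))
for z in(.005,.0095):
  for x in(-.04,.03): 
    t,G=prof(s,1,p0,ex,n,[x],.095,.125,z);print('line',z,x,peaks(t,G[0],2,1.5))
for x in np.arange(-.018,.008,.003):
    t,G=prof(s,1,p0,ex,n,[x],.095,.125,.0095);print(round(x,3),peaks(t,G[0],1.5,1.5),G[0][::6].astype(int))
E
```

```text
[0.50826761 0.18389666 0.31296844] [ 3.14114665e+00  4.94599258e-04 -1.18533290e-01] cam [0.586 0.176 0.293]
(np.float64(0.10742958658703065), np.int64(16), 16, np.float64(5.981250000000003))
side 0.02 [(-15.0, -3.8)]
side 0.06 [(-15.0, -4.7), (-8.0, 3.2), (5.8, -9.2), (9.0, 7.3)]
side 0.09 [(-15.0, -4.4), (6.0, -6.9), (11.0, 8.4)]
line 0.005 -0.04 [(114.8, -12.2), (117.0, 12.6)]
line 0.005 0.03 [(115.0, -17.0), (116.8, 12.4)]
line 0.0095 -0.04 [(114.5, -12.4), (116.5, 12.6)]
line 0.0095 0.03 [(114.8, -17.1), (116.5, 12.4)]
-0.018 [(114.5, -14.4), (116.5, 13.6)] [201 200 199 200 201 198 195 195 195 187 180 179 196 152 109 193 196 197
 197 196]
-0.015 [(98.2, 1.7), (100.2, -2.3), (102.3, 2.5), (104.0, -1.7), (109.8, 2.2), (111.5, -2.1), (114.5, -12.8), (116.8, 14.8)] [178 174 173 180 168 180 175 169 175 172 178 179 177 135 105 195 196 196
 197 196]
-0.012 [(96.2, -2.5), (98.2, 2.9), (100.0, -3.3), (102.0, 4.3), (104.0, -2.5), (106.5, 1.8), (109.8, 4.6), (114.3, -12.8), (116.8, 14.2)] [171 161 162 169 152 174 167 156 167 163 177 181 175 131 110 197 196 197
 197 197]
-0.009 [(99.5, -3.5), (101.2, 4.0), (108.5, -4.3), (114.5, -13.0), (116.8, 15.3)] [188 188 187 175 169 187 187 188 188 179 179 183 177 130 105 198 197 197
 197 197]
-0.006 [(108.5, -3.1), (111.3, -3.4), (114.5, -12.7), (116.8, 15.0)] [188 188 188 188 188 188 188 188 187 182 180 171 177 134 110 198 196 197
 196 197]
-0.003 [(111.3, -3.0), (114.3, -12.3), (116.8, 14.7)] [187 187 188 187 187 188 187 189 188 188 193 179 177 130 112 196 197 197
 196 197]
-0.0 [(111.3, -2.1), (114.5, -12.0), (116.5, 14.9)] [187 188 187 188 188 188 188 187 187 188 191 184 178 133 115 198 198 198
 196 196]
0.003 [(108.5, -2.0), (114.3, -12.9), (116.5, 15.5)] [196 197 197 196 198 197 196 195 195 188 184 176 177 125 114 198 198 198
 197 196]
0.006 [(111.8, 4.1), (114.3, -14.0), (116.5, 14.8)] [168 169 169 172 170 166 168 167 165 160 158 173 193 136 119 197 198 198
 198 197]
```

```bash
python3 - <<'E'
from ang import *
for nm in('w9','w6'):
    s=pickle.load(open(nm+'.pkl','rb'));xs=np.arange(-.026,.016,.002)
    t,G=prof(s,1,p0,ex,n,xs,.102,.120,.0095 if nm=='w9' else .0095,.001)
    print(nm,'      ',*(f'{round(1000*q):4d}' for q in t))
    for x,r in zip(xs,G): print(f'{1000*x:7.0f}   ',*(f'{int(v):4d}' for v in r))
E
```

```text
w9         102  103  104  105  106  107  108  109  110  111  112  113  114  115  116  117  118  119
    -26     197  197  196  196  196  196  196  196  197  197  196  197  191  128  109  167  197  196
    -24     196  196  196  196  195  196  196  197  196  196  197  196  189  126  106  164  197  197
    -22     196  196  196  196  196  196  196  196  196  196  195  196  189  125  110  166  196  197
    -20     196  196  196  195  195  196  195  195  195  194  196  196  186  125  107  164  197  196
    -18     199  197  195  195  195  195  190  185  180  178  181  196  185  124  109  166  196  196
    -16     189  191  190  188  188  188  185  182  182  178  169  178  167  114  109  166  195  196
    -14     158  171  160  151  153  160  161  157  174  190  177  177  163  110  107  166  195  196
    -12     163  175  167  158  159  167  167  157  177  188  175  175  163  110  110  170  196  196
    -10     181  186  185  184  184  185  184  166  177  191  178  177  161  105  105  167  197  197
     -8     186  188  188  187  188  188  187  165  177  189  175  178  164  107  106  166 
[... 2641 characters left out ...]
2     175  171  169  168  169  166  161  159  152  145  129   95   75  156  179  182  182  182
      4     102  104  105  108  116  117  120  156  176  181  165  121   96  131  171  182  183  183
      6     118  118  118  121  123  122  132  171  180  181  179  126   97  126  170  181  182  182
      8     159  159  159  175  181  182  182  182  182  182  182  115   88  133  173  182  181  180
     10     182  182  182  182  181  181  183  182  182  182  174  126   81  146  175  181  182  182
     12     182  182  182  182  182  182  182  182  181  181  162  110   73  158  178  181  181  180
     14     201  202  202  201  199  183  181  181  181  181  164  117   92  139  175  182  181  181
```

```bash
python3 - <<'E'
from ang import *
for nm,lo,hi in(('w8',-.205,-.165),('w4',-.265,-.225)):
    s=pickle.load(open(nm+'.pkl','rb'));print(nm,'cam y',(n@((-np.array(s['R']).T@s['t'])[:2]-p0)).round(3))
    for x in np.arange(-.012,.012,.004):
        t,G=prof(s,1,p0,ex,n,[x],lo,hi,.0095);print('tail',round(x,3),peaks(t,G[0],3,2))
    for x in(-.05,-.03,.03,.05):
        t,G=prof(s,1,p0,ex,n,[x],.1,.13,.005);print('line',x,(1000*t[np.argmin(cv2.GaussianBlur(G,(0,0),2)[0])]).round(1), end=' ')
        t,G=prof(s,1,p0,ex,n,[x],-.01,.01,.005);print('edge',peaks(t,G[0],3,2))
E
```

```text
w8 cam y -0.11
tail -0.012 [(-188.0, 5.9), (-186.5, -5.8), (-184.0, -4.0), (-173.7, 3.7), (-171.7, -4.4), (-169.2, 4.0), (-167.0, -5.2)]
tail -0.008 [(-188.2, 4.8), (-186.5, -4.1), (-167.2, -6.6)]
tail -0.004 [(-188.0, 4.9)]
tail 0.0 [(-188.0, 5.1), (-172.7, -8.1), (-167.5, 5.7)]
tail 0.004 [(-187.7, 3.5)]
tail 0.008 [(-184.2, -7.4)]
line -0.05 116.3 edge [(7.0, 11.7)]
line -0.03 116.3 edge [(7.5, 10.1)]
line 0.03 116.0 edge [(-0.5, 3.5)]
line 0.05 116.0 edge [(-0.5, 3.3)]
w4 cam y -0.17
tail -0.012 [(-240.0, 3.2)]
tail -0.008 [(-227.3, -3.6)]
tail -0.004 [(-244.0, 3.8), (-241.8, -5.2)]
tail 0.0 []
tail 0.004 [(-243.5, 3.4), (-228.3, -7.2)]
tail 0.008 [(-243.0, 6.2)]
line -0.05 115.8 edge [(5.3, 6.3)]
line -0.03 116.3 edge [(6.0, 7.6)]
line 0.03 115.8 edge []
line 0.05 116.5 edge []
```

Tail (-188.0) plus 300 mm puts the end at 112.0 with the line at 116.1. The direct view gives about 3.5 mm short too, and the finger tip's taper would explain the contact estimate. So I'll push the tail about 3.8 mm more.

Request:
apply_moves(moves=[[[0.1,0.9,0,0,1],[0.25,2.0,0,0,1],[0.4,3.2,0,0,1],[0.55,4.4,0,0,1],[0.7,5.5,0,0,1],[0.75,6.18,0.2,0,1],[0.75,6.18,1.2,0,1],[0.75,6.18,1.9,0,1],[0.75,6.18,2.2,0,1],[0.75,6.18,2.2,0,1]]])

```text
time: 17.95
tool_pos: [0.5087, -0.1271, 0.2027]
ee_rot: [-3.141, 0.002, -0.119]
wrist_force: [0.2, -0.6, 0.6]
width: 0.0003
finger_force: 0.0
```

Request:
apply_moves(moves=[[[0,-0.12,0,0,1],[0,-0.24,0,0,1],[0,-0.34,0,0,1],[0,-0.4,0,0,1],[0,-0.44,0,0,1],[0,-0.46,0,0,1],[0,-0.46,0,0,1]]])

```text
time: 18.82
tool_pos: [0.5121, -0.1038, 0.2035]
ee_rot: [3.141, -0.001, -0.118]
wrist_force: [1.1, -0.2, 0.8]
width: 0.0002
finger_force: 0.8
```

Request:
apply_moves(moves=[[[0,0.3,0,0,1],[0,0.35,-0.6,0,1],[0,0.35,-1.6,0,1],[0,-0.3,-2.2,0,1],[0,-1.3,-2.2,0,1],[0,-1.6,-2.2,0,1],[0,-1.6,-2.2,0,1]]])

```text
time: 19.7
tool_pos: [0.5211, -0.0243, 0.3123]
ee_rot: [3.141, 0.002, -0.117]
wrist_force: [0.2, 0.4, 0.3]
width: 0.0005
finger_force: 0.0
```

```bash
cat > fin.py <<'E'
from ang import *
def fin(nm):
    s=snapshot('wrist');pickle.dump(s,open(nm+'.pkl','wb'));print('cam y',(n@((-np.array(s['R']).T@s['t'])[:2]-p0)).round(3),'angle',rule_angle(s,-.17))
    for x in np.arange(-.012,.006,.004):
        t,G=prof(s,1,p0,ex,n,[x],-.205,-.165,.0095);print('tail',round(x,3),peaks(t,G[0],3,2))
    for x in(-.05,-.03,.03,.05):
        t,G=prof(s,1,p0,ex,n,[x],.1,.13,.005);print('line',x,(1000*t[np.argmin(cv2.GaussianBlur(G,(0,0),2)[0])]).round(1))
    xs=np.arange(-.026,.016,.003);t,G=prof(s,1,p0,ex,n,xs,.102,.122,.0095,.001)
    for x,r in zip(xs,G): print(f'{1000*x:7.0f}   ',*(f'{int(v):4d}' for v in r))
E
python3 -c "
from fin import *
fin('w10')"
```

```text
cam y -0.112 angle (np.float64(0.25892812619337374), np.int64(22), 28, np.float64(6.296941983423838))
tail -0.012 [(-185.0, 3.4), (-183.0, -3.2), (-168.5, -3.0)]
tail -0.008 [(-184.7, 4.1)]
tail -0.004 []
tail 0.0 [(-176.2, 4.3), (-169.2, -10.8)]
tail 0.004 [(-184.7, -3.6)]
line -0.05 115.5
line -0.03 115.5
line 0.03 116.0
line 0.05 116.0
    -26     185  186  187  186  186  186  186  186  175  144  109  102  173  187  187  186  185  186  186  186  186
    -23     186  186  185  185  185  186  186  185  171  137   79  128  164  183  186  186  185  186  186  185  185
    -20     185  186  186  184  184  185  185  184  178  135  108   97  163  186  186  186  186  185  186  186  184
    -17     187  187  187  188  189  188  187  186  183  179  174  171  171  178  183  185  185  185  186  185  185
    -14     155  161  145  151  157  158  148  144  150  152  154  158  175  186  187  186  186  186  186  185  185
    -11     170  160  156  162  171  172  166  167  168  169  160  164  179  183  185  185  185  186  186  186  186
     -8     174  170  172  175  177  177  177  178  178  175  1
[... 164 characters left out ...]
 184
     -2     177  177  178  177  177  177  178  178  178  178  179  181  183  184  185  186  185  185  186  185  185
      1     179  178  178  178  177  178  178  178  179  178  178  180  181  183  184  186  187  185  185  185  185
      4     190  190  189  189  189  189  189  187  185  182  178  174  169  178  184  185  186  186  186  185  185
      7     118  120  120  119  118  118  118  119  118  101   72  115  151  178  183  186  186  185  185  186  186
     10     138  147  156  135  121  121  122  138  166  119  100  110  160  185  185  185  185  186  185  186  186
     13     185  185  185  184  183  183  184  185  177  159  100  110  169  181  186  186  186  186  186  186  186
```

The end now covers the line in the oblique view. I'll check from directly above.

Request:
apply_moves(moves=[[[-0.1,-1.0,0,0,1],[-0.3,-2.1,0,0,1],[-0.5,-3.2,0,0,1],[-0.7,-4.1,0,0,1],[-0.75,-4.8,0,0,1],[-0.75,-4.8,0,0,1],[-0.75,-4.8,0,0,1]]])

```text
time: 20.62
tool_pos: [0.5127, 0.217, 0.3126]
ee_rot: [3.14, 0.001, -0.119]
wrist_force: [-0.2, 0.1, 0.2]
width: 0.0003
finger_force: 0.0
```

```bash
python3 -c "
from fin import *
fin('w11')"
```

```text
cam y 0.126 angle (np.float64(0.15131479811199947), np.int64(28), 28, np.float64(6.228995621236997))
tail -0.012 [(-184.7, 3.6), (-180.7, -3.1)]
tail -0.008 [(-181.5, 3.6)]
tail -0.004 [(-185.0, 3.9)]
tail 0.0 [(-184.0, 3.2), (-170.2, -4.5)]
tail 0.004 []
line -0.05 116.0
line -0.03 116.0
line 0.03 115.8
line 0.05 116.0
    -26     194  194  194  194  196  196  195  194  194  194  195  196  195  157  109  133  183  195  195  194  194
    -23     194  195  195  195  196  195  195  194  193  194  195  194  196  156  101  128  181  195  195  196  194
    -20     195  196  197  196  195  195  195  194  194  194  196  195  193  158  100  124  180  194  194  194  194
    -17     197  196  195  195  195  195  195  195  193  189  185  178  169  131   87  114  165  191  195  196  195
    -14     163  166  153  151  162  166  147  144  153  159  151  159  185  154   96  110  160  190  195  195  195
    -11     176  170  157  163  175  178  172  169  173  176  165  167  193  158   99  115  161  177  188  194  194
     -8     186  181  176  181  184  186  187  186  187  186  172  168  193  159  107  128  165  175  186  193  195
     -5     186  186  187  186  186  186  186  186  186  185  180  180  188  149  103  127  164  174  187  196  195
     -2     186  186  186  186  185  186  185  187  187  186  186  188  189  150  101  127  167  189  196  196  196
      1     186  186  186  186  186  186  186  185  185  186  186  186  186  139   95  128  177  194  196  196  196
      4     198  199  199  199  198  198  198  197  196  193  188  183  174  130   89  122  164  187  195  196  195
      7     133  131  130  130  129  129  129  128  132  132  132  131  129  114   86  128  170  189  195  196  196
     10     140  138  143  181  195  191  160  135  135  135  136  137  139  146  104  134  182  196  197  195  195
     13     196  195  196  196  196  195  195  195  195  195  195  196  195  157  105  132  180  196  196  196  196
```

```bash
python3 -c "
from bench import ticket
print(ticket.close_job())"
```

```text
the job is handed in; nothing more can be done
None
```

The job is handed in, result not yet known: the head was pressed flush on the panel edge and sits square to about 0.2°, and the rule end measured about 1 mm short of the line's middle (one oblique view suggested 2 mm).

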